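# Knock down the stop pin and tuck copper flashing under a lapped shingle

### The arm

A 6-joint arm with a two-finger parallel gripper is mounted at the origin on the work surface. World frame = base frame: x ahead of the robot, y to its left, z up, the work surface at z = 0. Lengths are in m, angles in rad, forces in N, time in s.
With the tool pointing down it reaches from about 0.25 to 0.775 m from the base axis. Payload 4 kg.
Tool frame: the origin (TCP) lies at the very end of the fingers, on their centre line; the grasp point (between the pads) lies 19 mm behind it (robot.pinch_z is the distance from the TCP to the grasp point, in m); z points along the fingers, y is the line along which they close (so a half turn about z gives the same grasp; the last joint's range is limited). The gripper opens to 94 mm and grips with 3 to 60 N. Pads are 16 mm wide; open, the fingers measure 119 mm over their backs; the gripper's body (75 mm by 177 mm) begins 78 mm behind the grasp point.
Start: joints at [1.043, 0.087, 1.371, -0, 1.684, -0.103], TCP at [0.227, 0.501, 0.206] pointing down, gripper open.
Joint ranges: [-3.1, 3.1], [-0.76, 2.03], [0.27, 2.55], [-1.08, 4.22], [0.17, 2.65], [-2.57, 2.57]. Speed limits (rad/s): [2.79, 2.79, 3.14, 3.14, 3.14, 3.14].

### API

Orientations are given as [roll, pitch, yaw] about the fixed x, y, z axes, in that order (R = Rz(yaw) Ry(pitch) Rx(roll)).
In Python, from bench import robot gives the robot as it stands.
- The arm moves only by the tool arm_command, never from a script. Its argument "targets" is one flat list of numbers, 7 for each row, row after row: the turn, a rotation vector about the tool's x, y, z in degrees, then the shift along the tool's x, y, z in mm, then the closure, from -1 (fully open) to 1 (shut). In form: [ax, ay, az, x, y, z, hand, ax, ay, az, x, y, z, hand, ...]. A call has 1 to 20 rows; each row is the pose to reach, as a shift and turn from the pose commanded when the call began, along the tool's axes at that moment; what a row does not reach only later rows make up. A row lasts 1/10 s, in which the tool goes at most 50 mm and 8.59 degrees, less where a joint would pass 70% of its speed; a pose out of reach is approached as far as the arm can. A call with a gripper value outside its range is refused whole. The fingers move at their own pace and stop on an object; the grip force is fixed at half the most. Time passes only in rows, so rows that repeat a pose let the fingers close. It gives the time, the measured TCP pose, the force, the opening and the grip force at its end, in the units of the state.
- robot.get_obs(): the state, without advancing time (a new reading comes with each control period).
- robot.snapshot(name): name is "side" or "top"; returns a dict with "color" (480x640x3 uint8, red, green, blue), "range_z" (480x640 float32, m along the optical axis (not along the pixel's ray), 0 where there is no reading), "fx", "fy", "cx", "cy" (pixels), "T" (4x4, takes a point from camera to world coordinates). Camera axes: x right, y down, z forward; pixel columns grow to the right and rows downward; lengths in m; the calibration is good to about 2 mm. A picture is of the moment at which its call begins.
- robot.close_job(): hands the job in; it is judged then, once.
The state is a dict: "time": time; "joint_positions": joint angles; "qvel": joint speeds; "joint_torque": joint torques, N m; "tool_pos": TCP position; "ee_rot": TCP orientation; "wrist_force": force on the tool from outside, world axes, zero at the start; "wrist_torque": the same for the moment, N m; "width": finger opening in m; "finger_force": force on a finger pad.
Only numpy, scipy, OpenCV 4.12 (cv2) and the standard library are available. Lean on these libraries where they do the work, as an engineer would, in place of code of your own. Each camera call takes 0.05 s, during which the arm holds its last target. There are 200 camera calls.

### The job

Take the stub mallet by its handle, knock the brass stop pin down flush with the plywood roof board using the mallet's face, and stand the mallet back upright on the bench beside the board. Then pick the copper flashing up by its rib, lay it on the board and slide its plain front edge under the blue lapped shingle until it butts against the stop inside, square to the shingle and about mid-width, without lifting the shingle. Finish while still gripping the rib and pressing the flashing firmly flat on the board (do not let go), and leave the tin, hammer and steel bar where they are.

Things in the scene. Friction and masses are not known exactly. Their poses are not given: they have to be found in the camera images.
- panel: Plywood roof board fixed on the bench, 240 (x) x 200 (y) x 20 mm; origin at the centre of its underside; x points from its bare front towards the hinged rear of the shingle, z up. The shingle covers x = 15 to 113 mm, the pin is at x = -35, y = 0. Under the shingle a wooden stop block (6.5 mm high, 170 mm wide) has its front face at x = 50, 35 mm in from the shingle's front edge.
- lap (a joint): Blue lapped shingle, rigid 3 mm sheet, 98 (x) x 180 mm (y), hinged along its rear edge and lightly sprung shut; 0 rad = lying flat (the start), grows as its front edge lifts. Flat, its underside is 8 mm above the board: a slot 8 mm high, open to the front. Over 0.08 rad (8 mm at the front edge) counts as lifted.
- lap_edge (a point): Point on the board's upper surface straight below the middle of the shingle's front edge (board x = 15 mm, y = 0); axes as the board's.
- pin (a joint): Travel of the brass stop pin in its hole, m: 0 = fully up (top 14 mm above the board), 0.014 = flush with the board. It starts 0 to 3 mm down. Driving it takes about 10 N steadily (8 N friction, a weak spring, some damping); friction keeps it wherever it is driven.
- pin_top (a point): Centre of the top of the brass stop pin, 12 mm in diameter; moves down with the pin.
- strip_rib (a point): Centre of the copper flashing's rib, the place to grip, 19 mm above the underside. The flashing (about 0.25 kg) is a plate 100 x 100 x 4 mm with an upright rib 10 mm thick (x), 80 mm long (y), its top 34 mm above the underside. x points to the plain front edge, 75 mm ahead of this point; the rear edge is 25 mm behind. Starts flat on the bench.
- strip_nose (a point): Middle of the flashing's front edge, on its underside; axes as the flashing's: x points ahead, away from the rib.
- strip: The copper flashing itself; origin on its underside, 20 mm ahead of the rib and 55 mm behind the front edge; x points to the front edge, z up.
- mallet_mid (a point): Point on the stub mallet's axis half-way up, 75 mm above its striking face. The mallet (about 0.35 kg) has a round black head 48 mm in diameter, 50 mm high, and a straight round wooden handle 24 mm in diameter rising 100 mm from it; it starts standing on the bench on its flat striking face, z up along the handle.
- mallet_face (a point): Centre of the mallet's flat striking face, its underside.
- mallet: The mallet; origin at the centre of its striking face, z along the handle.
- tin: Bystander: tin 64 mm in diameter, 65 mm high, on the bench beyond the left side of the board; origin at the centre of its underside.
- hammer: Bystander: hand hammer lying on the bench beyond the right side of the board.
- bar: Bystander: square steel bar 20 x 160 x 20 mm lying on the bench beyond the board; origin at the centre of its underside.
Not all that is in view belongs to the job. Of the things like the mallet, leave any that is pink or white; of the rest the larger one is meant.

How it is judged:
By the outcome, as a careful person would: the job done as asked, in the order asked, and still so for the second after the job is handed in, while the arm keeps its last pose, push and grip.
It also fails if it takes over 64 s, if anything falls off the work surface, if the arm or the gripper's body presses on something with over 40 N, if the wrist force passes 120 N, or if a joint passes its speed limit or range.

## Working session

There is one attempt and no reset: what is moved stays moved. The work goes in short steps, Python scripts to look and compute and a tool call to move; the robot and the scene stay as the last step left them, time stands still between calls to the robot, and variables do not carry over. Pictures are saved under pics/ and viewed, at most 10 in all, crops included, and the job is handed in when it is done.

Besides the shell and the picture viewer there is one more tool, called as name(argument=value, ...), one argument or row to a line, values as JSON. arm_command: Moves the arm, as the interface text tells. Its arguments: {"type":"object","properties":{"targets":{"type":"array"}},"required":["targets"]}

```bash
mkdir -p pics; ls; cat > h.py <<'E'
import numpy as np, cv2
from bench import robot
from scipy.spatial.transform import Rotation as R
def cloud(s):
    z=s["range_z"]; v,u=np.mgrid[:480,:640]
    p=np.stack([(u-s["cx"])/s["fx"]*z,(v-s["cy"])/s["fy"]*z,z],-1)
    P=p@s["T"][:3,:3].T+s["T"][:3,3]; P[z==0]=np.nan
    return P
def snap(n,name=None):
    s=robot.snapshot(n)
    if name: cv2.imwrite(f"pics/{name}.png",s["color"][:,:,::-1])
    return s,cloud(s)
E
python3 - <<'E'
from h import *
o=robot.get_obs(); print({k:np.round(v,3) for k,v in o.items()})
for n in("top","side"):
    s,P=snap(n,n); print(n,np.round(s["T"],3).tolist(),s["fx"]); np.save(n,P); np.save(n+"c",s["color"])
E
```

```text
pics
{'time': np.float64(0.0), 'joint_positions': array([ 1.043,  0.088,  1.372, -0.   ,  1.684, -0.103]), 'qvel': array([ 0.   ,  0.   ,  0.001, -0.   , -0.002,  0.001]), 'joint_torque': array([ 1.0000e-03, -3.4019e+01, -3.0243e+01,  7.2000e-02,  3.3000e-02,
       -0.0000e+00]), 'tool_pos': array([0.226, 0.501, 0.204]), 'ee_rot': array([-3.139, -0.   ,  2.717]), 'wrist_force': array([ 0.144,  0.748, -1.533]), 'wrist_torque': array([-0.017,  0.008,  0.027]), 'finger_force': np.float64(0.0), 'width': np.float64(0.094)}
top [[0.015, -0.98, 0.198, 0.312], [-1.0, -0.017, -0.007, -0.002], [0.01, -0.198, -0.98, 1.38], [0.0, 0.0, 0.0, 1.0]] 530.9358650456343
side [[0.807, -0.312, 0.502, 0.132], [-0.591, -0.393, 0.705, -0.635], [-0.022, -0.865, -0.501, 0.545], [0.0, 0.0, 0.0, 1.0]] 461.2516710957605
```

View pics/top.png

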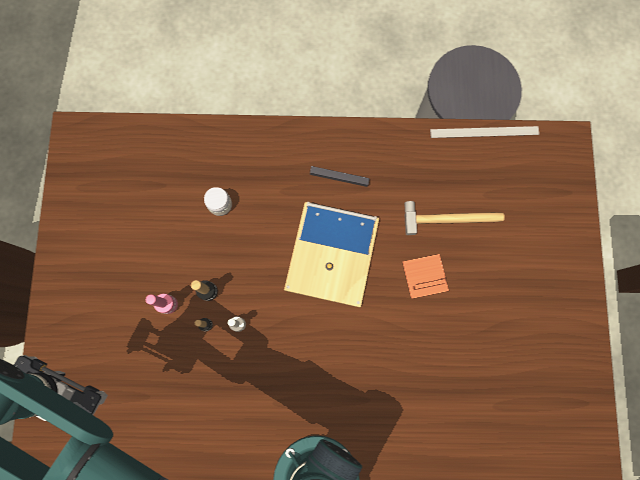

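View pics/side.png

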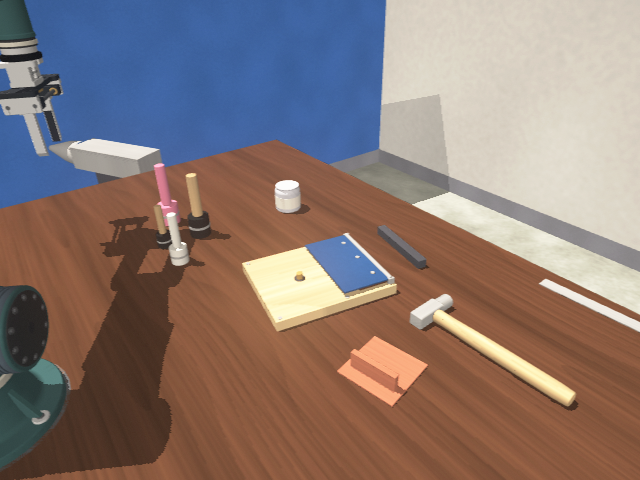

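Mallet-like things (top picture): pink at (160,302), white at (236,324), small dark at (204,324), large dark with a wooden handle at (204,290). Excluding pink and white, the larger dark one at (204,290), side picture (198,205), fits. I'll confirm it with a crop and measure everything.

```bash
python3 - <<'E'
from h import *
P=np.load("top.npy"); C=np.load("topc.npy"); S=np.load("side.npy"); SC=np.load("sidec.npy")
cv2.imwrite("pics/crop.png",cv2.resize(SC[140:290,130:330,::-1],None,fx=4,fy=4,interpolation=cv2.INTER_CUBIC)[:600])
hsv=lambda c:cv2.cvtColor(c,cv2.COLOR_RGB2HSV)
# table check
for n,Q,px in(("top",P,[(450,200),(400,400),(250,400)]),("side",S,[(420,200),(450,330),(330,150)])):
    print(n,[np.round(Q[r,c],4) for r,c in px])
def rect(n,m,lab):
    q=n[m]; 
    (c,sz,a)=cv2.minAreaRect((q[:,:2]*1000).astype(np.float32)); print(lab,len(q),np.round(c,1),np.round(sz,1),round(a,2),"z",np.round(np.percentile(q[:,2],[2,50,98]),4))
v,u=np.mgrid[:480,:640]
box=lambda a,b,c,d:(u>=a)&(u<=b)&(v>=c)&(v<=d)
for n,Q,B in(("top",P,[(275,390,195,315),(395,455,250,305),(190,218,275,302)]),("side",S,[(235,405,230,335),(335,430,330,405),(180,214,170,240)])):
    rect(Q,box(*B[0])&(Q[...,2]>.012)&(Q[...,2]<.06),n+" board")
    rect(Q,box(*B[0])&(Q[...,2]>.0265)&(Q[...,2]<.06),n+" lap+pin")
    h=hsv(C if n=="top" else SC)
    rect(Q,box(*B[0])&(h[...,0]>95)&(h[...,0]<125)&(h[...,1]>150),n+" blue")
    rect(Q,box(*B[1])&(Q[...,2]>.022)&(Q[...,2]<.06),n+" rib")
    rect(Q,box(*B[1])&(h[...,0]<12)&(h[...,1]>120)&(h[...,2]>150)&(Q[...,2]>.001),n+" strip")
    rect(Q,box(*B[2])&(Q[...,2]>.08),n+" handle")
    rect(Q,box(*B[2])&(Q[...,2]>.143),n+" handletop")
    rect(Q,box(*B[2])&(Q[...,2]>.01)&(Q[...,2]<.055),n+" head")
p=box(318,340,258,275)&(P[...,2]>.0235);rect(P,p,"pin top");print(P[p][:,:3].mean(0))
p=box(285,315,262,290)&(S[...,2]>.0235);rect(S,p,"pin side");print(S[p].mean(0))
E
```

```text
top [array([0.0644, 0.2842, 0.0007]), array([ 0.1894, -0.2082,  0.    ]), array([ 5.715e-01, -2.131e-01,  1.000e-04])]
side [array([ 0.2412, -0.1947,  0.0011]), array([ 3.572e-01, -3.381e-01, -1.000e-04]), array([0.2473, 0.0283, 0.0009])]
top board 6986 [555.7 -30.7] [200.4 239.3] 78.31 z [0.0152 0.023  0.0365]
top lap+pin 2660 [555.8 -31.3] [196.8 238.2] 78.48 z [0.0269 0.0317 0.0379]
top blue 2262 [620.3 -43.9] [174.7  91. ] 76.1 z [nan nan nan]
top rib 135 [ 479.3 -281.6] [10.3 81. ] 12.64 z [0.0249 0.034  0.0393]
top strip 1212 [ 503.4 -277. ] [ 99.8 102.7] 12.34 z [0.0013 0.0051 0.0364]
top handle 146 [453.7 286.3] [22.9 21.8] 47.66 z [0.0864 0.1472 0.1536]
top handletop 83 [454.  287.7] [21.9 21.8] 86.95 z [0.144  0.1498 0.1537]
top head 219 [452.2 284.2] [42.3 47.9] 59.04 z [0.0114 0.0481 0.0542]
side board 8464 [606.6 -44.2] [204.4 342.2] 78.26 z [0.0143 0.0204 0.0333]
side lap+pin 2811 [594.5 -43.2] [187.2 158.9] 79.38 z [0.0286 0.0309 0.0345]Traceback (most recent call last):
  File "<stdin>", line 17, in <module>
  File "<stdin>", line 10, in rect
    return _quantile_unchecked(
        a, q, axis, out, overwrite_input, method, keepdims, weights)
    return _ureduce(a,
                    func=_quantile_ureduce_func,
    ...<5 lines>...
                    overwrite_input=overwrite_input,
                    method=method)
    r = func(a, **kwargs)
    result = _quantile(arr,
                       quantiles=q,
    ...<2 lines>...
                       out=out,
                       weights=wgt)
    slices_having_nans = np.isnan(arr[-1, ...])
                                  ~~~^^^^^^^^^
IndexError: index -1 is out of bounds for axis 0 with size 0
```

View pics/crop.png

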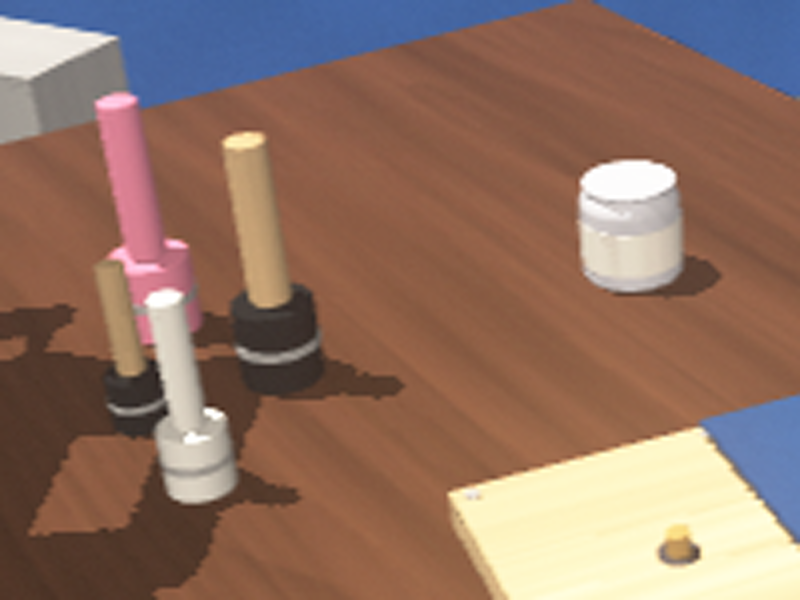

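The crop confirms it: the large black-headed mallet with the wooden handle (crop (275,340), top picture (204,290)) is the one meant. The small dark one is at crop (130,390).

```bash
cat >> h.py <<'E'
def to(x,y,z,yaw):
    "shift (mm) and turn (deg) in tool axes from the present measured pose to tool-down at x,y,z(mm), tool-x yaw deg (nearest half turn)"
    o=robot.get_obs(); A=R.from_euler("xyz",o["ee_rot"])
    best=min((R.from_euler("xyz",[180,0,yaw+k],degrees=True) for k in(0,180)),key=lambda B:(A.inv()*B).magnitude())
    print("t",round(float(o["time"]),2),"turn",np.round((A.inv()*best).as_rotvec(degrees=True),1),"shift",np.round(A.inv().apply(np.array([x,y,z])-o["tool_pos"]*1000),1),
      "| tcp",np.round(o["tool_pos"]*1000,1),np.round(np.degrees(o["ee_rot"]),1),"F",np.round(o["wrist_force"],1),"w",np.round(o["width"]*1000,1),round(float(o["finger_force"]),1))
E
python3 - <<'E'
from h import *
P=np.load("top.npy"); S=np.load("side.npy")
v,u=np.mgrid[:480,:640]
for n,Q,B in(("pin t",P,(320,338,258,275)),("pin s",S,(290,308,265,285))):
    m=(u>=B[0])&(u<=B[1])&(v>=B[2])&(v<=B[3]);z=Q[m];k=z[z[:,2]>np.nanmax(z[:,2])-.004];print(n,len(k),np.round(k.mean(0)*1000,1),np.round(np.nanmax(z[:,2]),4))
for n,B in(("pink",(140,180,285,315)),("small",(190,216,312,335)),("white",(222,250,312,335)),("big",(188,220,272,304)),("tin",(200,235,185,218))):
    m=(u>=B[0])&(u<=B[1])&(v>=B[2])&(v<=B[3]);z=P[m];h=np.nanmax(z[:,2]);k=z[z[:,2]>h-.008];print(n,np.round(np.median(k,0)*1000,1),round(h*1000,1))
for n,B in(("big s",(182,204,165,200)),("rib s",(335,430,330,405))):
    m=(u>=B[0])&(u<=B[1])&(v>=B[2])&(v<=B[3]);z=S[m];z=z[(z[:,2]>.022)&(z[:,2]<.16)];k=z[z[:,2]>np.nanmax(z[:,2])-.006];print(n,cv2.minAreaRect((k[:,:2]*1000).astype(np.float32)),np.nanmax(z[:,2]))
to(454,287,220,60); to(454,287,86,60)
E
```

```text
pin t 5 [522.  -25.6  36.8] 0.0387
pin s 23 [522.  -27.2  32.2] 0.0341
pink [418.5 388.4 150.6] 155.5
small [367.6 287.7 101.2] 105.3
white [370.6 206.1 114.5] 118.7
big [454.7 287.2 150.8] 156.9
tin [685.9 270.7  67.6] 73.6
big s ((453.0699462890625, 283.3111877441406), (23.873926162719727, 21.943252563476562), 73.06295013427734) 0.1508276852403404
rib s ((479.57696533203125, -284.3692932128906), (12.123828887939453, 79.82798767089844), 12.38783073425293) 0.036344072428803886
t 0.1 turn [ -0.1  -0.1 -84.3] shift [-295.4 -100.9  -15.4] | tcp [226.4 500.7 204.4] [-179.9   -0.   155.7] F [-1.2  0.5 -0. ] w 93.9 0.0
t 0.1 turn [ -0.1  -0.1 -84.3] shift [-295.4 -100.7  118.6] | tcp [226.4 500.7 204.4] [-179.9   -0.   155.7] F [-1.2  0.5 -0. ] w 93.9 0.0
```

arm_command(
  targets=[0, 0, 8, -100, -34, -16, -0.28, 0, 0, 16, -200, -68, -16, -0.28, 0, 0, 16, -250, -86, -16, -0.28, 0, 0, 16, -296, -102, -16, -0.28, 0, 0, 16, -296, -102, -16, -0.28, 0, 0, 16, -296, -102, -16, -0.28, 0, 0, 16, -296, -102, -16, -0.28, 0, 0, 16, -296, -102, -16, -0.28, 0, 0, 16, -296, -102, -16, -0.28, 0, 0, 16, -296, -102, -16, -0.28],
)

```text
time: 1.1
tool_pos: [0.4531, 0.2876, 0.2214]
ee_rot: [-3.142, -0.001, 2.44]
wrist_force: [-0.3, -0.1, -0.9]
width: 0.0599
finger_force: 0.0
```

```bash
python3 -c "
from h import *
to(454,285.5,86,140)"
```

```text
t 1.1 turn [-0.  -0.  -0.2] shift [ -2.2  -1.  135.4] | tcp [453.1 287.6 221.4] [-180.    -0.   139.8] F [-0.3 -0.1 -0.9] w 59.9 0.0
```

arm_command(
  targets=[0, 0, 0, -2, -1, 45, -0.28, 0, 0, 0, -2, -1, 85, -0.28, 0, 0, 0, -2, -1, 115, -0.28, 0, 0, 0, -2, -1, 135, -0.28, 0, 0, 0, -2, -1, 135, -0.28, 0, 0, 0, -2, -1, 135, -0.28, 0, 0, 0, -2, -1, 135, 1, 0, 0, 0, -2, -1, 135, 1, 0, 0, 0, -2, -1, 135, 1, 0, 0, 0, -2, -1, 135, 1, 0, 0, 0, -2, -1, 135, 1, 0, 0, 0, -2, -1, 135, 1],
)

```text
time: 2.3
tool_pos: [0.4556, 0.2843, 0.0869]
ee_rot: [3.14, 0.0, 2.437]
wrist_force: [0.9, 0.7, 1.4]
width: 0.0237
finger_force: 30.0
```

arm_command(
  targets=[0, 0, 0, 0, 0, -15, 1, 0, 0, 0, 0, 0, -45, 1, 0, 0, 0, 0, 0, -75, 1, 0, 0, 0, -15, -11, -80, 1, 0, 0, 0, -40, -30, -80, 1, 0, 0, 0, -70, -53, -80, 1, 0, 0, 0, -100, -76, -80, 1, 0, 0, 0, -130, -99, -80, 1, 0, 0, 0, -160, -122, -80, 1, 0, 0, 0, -190, -145, -80, 1, 0, 0, 0, -220, -168, -80, 1, 0, 0, 0, -240, -184, -80, 1, 0, 0, 0, -251, -193, -80, 1, 0, 0, 0, -251, -193, -80, 1, 0, 0, 0, -251, -193, -80, 1],
)

```text
time: 3.8
tool_pos: [0.5212, -0.0245, 0.1662]
ee_rot: [3.141, -0.002, 2.438]
wrist_force: [0.1, 0.5, -4.3]
width: 0.0237
finger_force: 30.0
```

```bash
python3 -c "
from h import *
to(522,-25.5,128,139.6)
s,P=snap('side','m1')
cv2.imwrite('pics/m1.png',cv2.resize(s['color'][100:340,160:440,::-1],None,fx=2,fy=2))"
```

```text
t 3.8 turn [ 0.  -0.1  0.1] shift [-1.4 -0.3 38.2] | tcp [521.2 -24.5 166.2] [ 1.800e+02 -1.000e-01  1.397e+02] F [ 0.1  0.5 -4.3] w 23.7 30.0
```

View pics/m1.png

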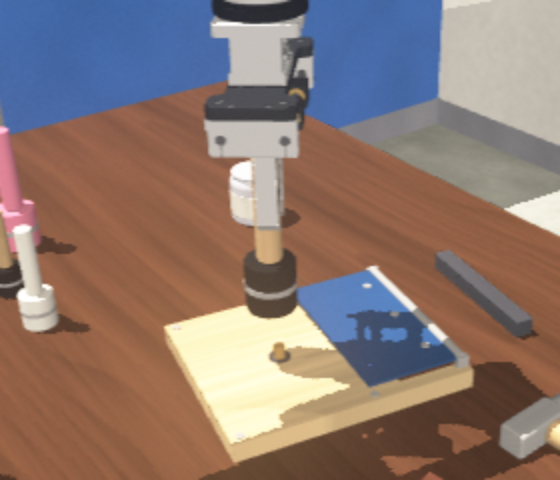

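arm_command(
  targets=[0, 0, 0, -1, 0, 20, 1, 0, 0, 0, -1, 0, 38, 1, 0, 0, 0, -1, 0, 44, 1, 0, 0, 0, -1, 0, 46, 1, 0, 0, 0, -1, 0, 48, 1, 0, 0, 0, -1, 0, 50, 1, 0, 0, 0, -1, 0, 52, 1, 0, 0, 0, -1, 0, 54, 1, 0, 0, 0, -1, 0, 56, 1, 0, 0, 0, -1, 0, 58, 1, 0, 0, 0, -1, 0, 60, 1, 0, 0, 0, -1, 0, 60, 1, 0, 0, 0, -1, 0, 60, 1],
)

```text
time: 5.15
tool_pos: [0.5229, -0.0256, 0.1069]
ee_rot: [3.14, 0.0, 2.438]
wrist_force: [-2.7, 3.3, 6.2]
width: 0.0238
finger_force: 30.0
```

arm_command(
  targets=[0, 0, 0, 0, 0, 1, 1, 0, 0, 0, 0, 0, 2, 1, 0, 0, 0, 0, 0, 2, 1, 0, 0, 0, 0, 0, 2, 1],
)

```text
time: 5.55
tool_pos: [0.523, -0.0256, 0.1069]
ee_rot: [3.139, 0.001, 2.438]
wrist_force: [-5.5, 3.6, 12.7]
width: 0.0235
finger_force: 30.0
```

arm_command(
  targets=[0, 0, 0, 0, 0, 2, 1, 0, 0, 0, 0, 0, 3, 1, 0, 0, 0, 0, 0, 3, 1, 0, 0, 0, 0, 0, 3, 1],
)

```text
time: 5.95
tool_pos: [0.524, -0.0263, 0.1067]
ee_rot: [3.139, 0.005, 2.438]
wrist_force: [-7.4, 3.6, 20.7]
width: 0.0236
finger_force: 30.0
```

arm_command(
  targets=[0, 0, 0, 0, 0, -15, 1, 0, 0, 0, 0, 0, -40, 1, 0, 0, 0, 0, 0, -60, 1, 0, 0, 0, 12, 15, -65, 1, 0, 0, 0, 31, 38, -65, 1, 0, 0, 0, 50, 62, -65, 1, 0, 0, 0, 69, 86, -65, 1, 0, 0, 0, 88, 110, -65, 1, 0, 0, 0, 103, 128, -65, 1, 0, 0, 0, 103, 128, -65, 1, 0, 0, 0, 103, 128, -65, 1],
)

```text
time: 7.05
tool_pos: [0.5267, 0.1376, 0.1644]
ee_rot: [-3.139, 0.0, 2.438]
wrist_force: [0.3, -0.2, -3.5]
width: 0.0234
finger_force: 30.0
```

```bash
python3 -c "
from h import *
to(529,138,87,139.6)
s,P=snap('side')
a=s['color'][140:340,180:420,::-1]
cv2.imwrite('pics/m2.png',cv2.resize(a,None,fx=3,fy=3,interpolation=cv2.INTER_CUBIC))
v,u=np.mgrid[:480,:640]
m=(u>=288)&(u<=308)&(v>=266)&(v<=286);z=P[m][:,2]*1000;print(np.round(np.nanpercentile(z,[0,10,50,90,100]),1))"
```

```text
t 7.05 turn [-0.1  0.   0.1] shift [-1.4  2.  77.4] | tcp [526.7 137.6 164.4] [-179.9    0.   139.7] F [ 0.3 -0.2 -3.5] w 23.4 30.0
[17.7 18.7 19.9 21.  22.5]
```

View pics/m2.png

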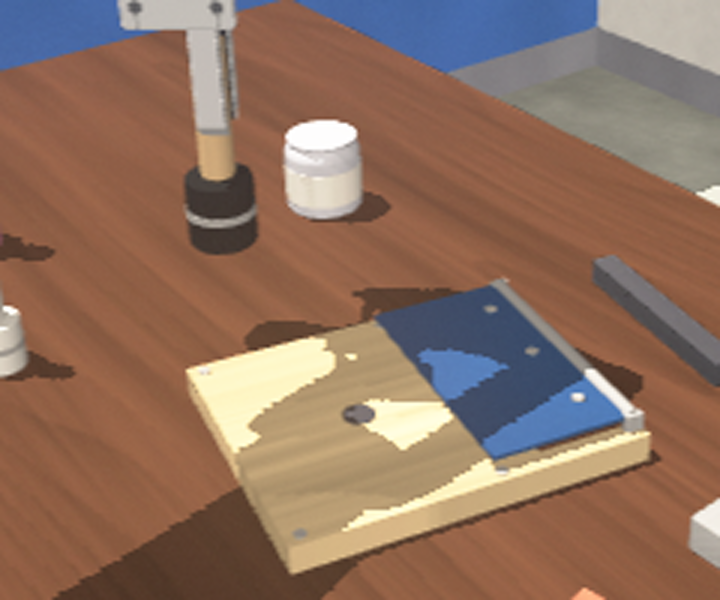

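The pin is flush: only its dark hole rim remains at crop (358,414), depth about 20 mm. The mallet hangs upright left of the board at (220,210). Next I stand it down.

arm_command(
  targets=[0, 0, 0, 0, 1, 25, 1, 0, 0, 0, 0, 1, 50, 1, 0, 0, 0, 0, 1, 68, 1, 0, 0, 0, 0, 1, 74, 1, 0, 0, 0, 0, 1, 76, 1, 0, 0, 0, 0, 1, 78, 1, 0, 0, 0, 0, 1, 79, 1, 0, 0, 0, 0, 1, 79, 1, 0, 0, 0, 0, 1, 79, 1],
)

```text
time: 8.0
tool_pos: [0.5279, 0.139, 0.0883]
ee_rot: [3.14, 0.001, 2.438]
wrist_force: [0.1, -0.0, -3.4]
width: 0.0235
finger_force: 30.0
```

arm_command(
  targets=[0, 0, 0, 0, 0, 1, 1, 0, 0, 0, 0, 0, 2, 1, 0, 0, 0, 0, 0, 2.5, 1, 0, 0, 0, 0, 0, 2.5, 1],
)

```text
time: 8.4
tool_pos: [0.5278, 0.1391, 0.0868]
ee_rot: [3.14, 0.001, 2.438]
wrist_force: [-3.3, -0.1, 6.4]
width: 0.0233
finger_force: 30.0
```

Contact. Release and rise.

arm_command(
  targets=[0, 0, 0, 0, 0, 1, -0.2, 0, 0, 0, 0, 0, 1, -0.2, 0, 0, 0, 0, 0, 1, -0.2, 0, 0, 0, 0, 0, 1, -0.2, 0, 0, 0, 0, 0, 1, -0.2, 0, 0, 0, 0, 0, -20, -0.2, 0, 0, 0, 0, 0, -60, -0.2, 0, 0, 0, 0, 0, -100, -0.2, 0, 0, 0, 0, 0, -125, -0.2, 0, 0, 0, 0, 0, -125, -0.2, 0, 0, 0, 0, 0, -125, -0.2],
)

```text
time: 9.5
tool_pos: [0.5275, 0.1389, 0.2098]
ee_rot: [3.141, 0.0, 2.438]
wrist_force: [-0.1, -0.9, 0.5]
width: 0.0564
finger_force: 0.0
```

```bash
python3 -c "
from h import *
to(479.5,-282.5,120,102.5)
to(479.5,-282.5,7,102.5)"
```

```text
t 9.5 turn [ 0.   0.  37.2] shift [-236.2 -352.3   89.7] | tcp [527.5 138.9 209.8] [180.    0.  139.7] F [-0.1 -0.9  0.5] w 56.4 0.0
t 9.5 turn [ 0.   0.  37.2] shift [-236.2 -352.3  202.7] | tcp [527.5 138.9 209.8] [180.    0.  139.7] F [-0.1 -0.9  0.5] w 56.4 0.0
```

arm_command(
  targets=[0, 0, 8, -24, -35, 0, -0.2, 0, 0, 16, -48, -70, 0, -0.2, 0, 0, 24, -72, -106, 0, -0.2, 0, 0, 32, -96, -142, 0, -0.2, 0, 0, 37, -120, -178, 0, -0.2, 0, 0, 37, -144, -214, 0, -0.2, 0, 0, 37, -168, -250, 10, -0.2, 0, 0, 37, -192, -286, 30, -0.2, 0, 0, 37, -216, -322, 60, -0.2, 0, 0, 37, -236, -352, 85, -0.2, 0, 0, 37, -236, -352, 120, -0.2, 0, 0, 37, -236, -352, 130, -0.2, 0, 0, 37, -236, -352, 130, -0.2, 0, 0, 37, -236, -352, 130, -0.2],
)

```text
time: 10.9
tool_pos: [0.4798, -0.2815, 0.0804]
ee_rot: [3.141, -0.0, 1.793]
wrist_force: [0.3, 0.1, -0.1]
width: 0.0563
finger_force: 0.0
```

```bash
python3 -c "
from h import *
to(479.5,-283,7,102.5)
s,P=snap('side')
cv2.imwrite('pics/m3.png',s['color'][:,:,::-1])"
```

```text
t 10.9 turn [ 0.  -0.   0.2] shift [-1.4 -0.6 73.4] | tcp [ 479.8 -281.5   80.4] [180.   -0.  102.7] F [ 0.3  0.1 -0.1] w 56.3 0.0
```

View pics/m3.png

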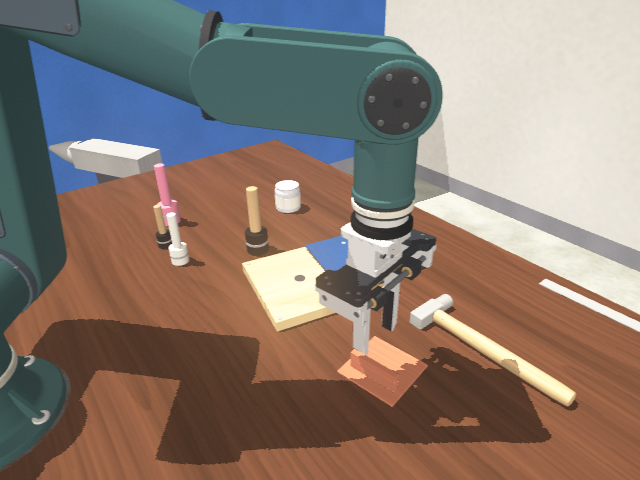

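The mallet stands upright left of the board at (256,240), and the fingers straddle the rib at (385,365). Next: descend and grip.

arm_command(
  targets=[0, 0, 0, -1, -1, 30, -0.2, 0, 0, 0, -1, -1, 55, -0.2, 0, 0, 0, -1, -1, 68, -0.2, 0, 0, 0, -1, -1, 72, -0.2, 0, 0, 0, -1, -1, 73, -0.2, 0, 0, 0, -1, -1, 73, -0.2, 0, 0, 0, -1, -1, 73, 1, 0, 0, 0, -1, -1, 73, 1, 0, 0, 0, -1, -1, 73, 1, 0, 0, 0, -1, -1, 73, 1, 0, 0, 0, -1, -1, 73, 1, 0, 0, 0, -1, -1, 73, 1, 0, 0, 0, -1, -1, 73, 1],
)

```text
time: 12.25
tool_pos: [0.4789, -0.2833, 0.0069]
ee_rot: [3.141, -0.0, 1.792]
wrist_force: [0.7, -0.2, 0.2]
width: 0.0097
finger_force: 30.0
```

arm_command(
  targets=[0, 0, 0, 0, 0, -10, 1, 0, 0, 0, 0, 0, -35, 1, 0, 0, 0, 0, 0, -60, 1, 0, 0, 2, 15, 3, -70, 1, 0, 0, 5, 40, 8, -70, 1, 0, 0, 8, 70, 14, -70, 1, 0, 0, 11, 100, 20, -70, 1, 0, 0, 14, 130, 26, -70, 1, 0, 0, 17, 160, 32, -70, 1, 0, 0, 20, 190, 38, -70, 1, 0, 0, 23, 220, 44, -70, 1, 0, 0, 24.3, 245, 49, -70, 1, 0, 0, 24.3, 258, 52, -70, 1, 0, 0, 24.3, 264, 53, -70, 1, 0, 0, 24.3, 264, 53, -70, 1, 0, 0, 24.3, 264, 53, -70, 1],
)

```text
time: 13.85
tool_pos: [0.4725, -0.015, 0.077]
ee_rot: [3.142, 0.001, 1.367]
wrist_force: [-0.1, -0.7, -3.5]
width: 0.0096
finger_force: 30.0
```

```bash
python3 - <<'E'
from h import *
to(472.4,-14.5,28,78.4)
s,P=snap('top'); np.save("t2",P); c=s["color"]; np.save("t2c",c)
cv2.imwrite('pics/m4.png',cv2.resize(c[180:330,260:460,::-1],None,fx=4,fy=4,interpolation=cv2.INTER_CUBIC))
E
```

```text
t 13.85 turn [ 0.   0.  -0.1] shift [ 0.5 -0.2 49. ] | tcp [472.5 -15.   77. ] [180.    0.   78.3] F [-0.1 -0.7 -3.5] w 9.6 30.0
```

View pics/m4.png

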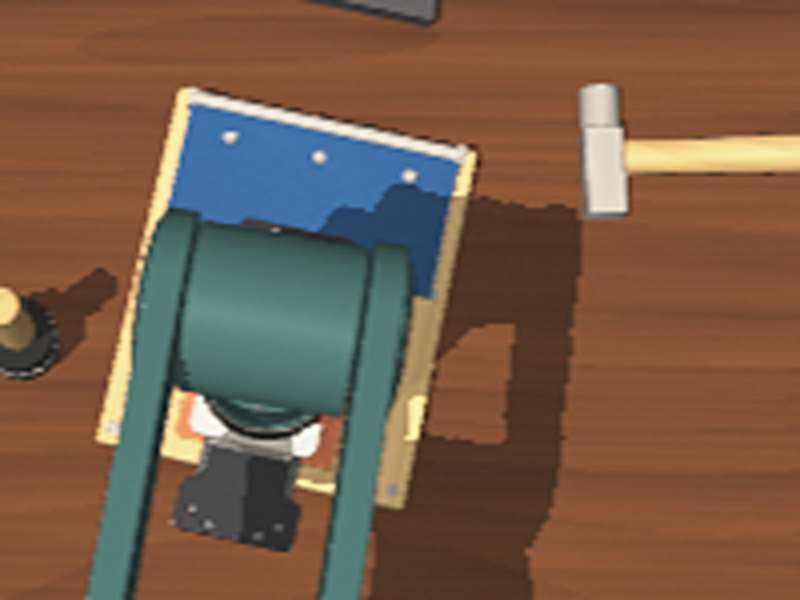

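The arm hides the flashing from above; its orange corners at (190,415) and (320,445) sit within the board, so I lower it to just above and check from the side.

arm_command(
  targets=[0, 0, 0, 0, 0, 20, 1, 0, 0, 0, 0, 0, 38, 1, 0, 0, 0, 0, 0, 45, 1, 0, 0, 0, 0, 0, 48, 1, 0, 0, 0, 0, 0, 50, 1, 0, 0, 0, 0, 0, 52, 1, 0, 0, 0, 0, 0, 52, 1, 0, 0, 0, 0, 0, 52, 1],
)

```text
time: 14.7
tool_pos: [0.4733, -0.0146, 0.0269]
ee_rot: [3.139, 0.0, 1.368]
wrist_force: [-3.6, -1.1, 5.9]
width: 0.0099
finger_force: 30.0
```

```bash
python3 - <<'E'
from h import *
s,P=snap('side'); c=s["color"]; np.save("s2",P); np.save("s2c",c)
cv2.imwrite('pics/m5.png',cv2.resize(c[200:350,220:420,::-1],None,fx=4,fy=4,interpolation=cv2.INTER_CUBIC))
h=cv2.cvtColor(c,cv2.COLOR_RGB2HSV); v,u=np.mgrid[:480,:640]
a=np.radians(-11.6);Rb=np.array([[np.cos(a),-np.sin(a)],[np.sin(a),np.cos(a)]])
B=P*1000; B[...,:2]=(B[...,:2]-[555.7,-31.3])@Rb
for n,m in(("copper",(h[...,0]<12)&(h[...,1]>130)&(h[...,2]>120)&(u>220)&(u<420)&(v>200)&(v<350)&(B[...,2]>15)),
           ("blue",(h[...,0]>95)&(h[...,0]<125)&(h[...,1]>150)&(u>290)&(u<410)&(v>225)&(v<310)&(B[...,2]>15)&(B[...,2]<45))):
    q=B[m];q=q[~np.isnan(q[:,2])]; print(n,len(q),np.round(np.percentile(q,[1,50,99],axis=0),1).tolist())
    lo=q[q[:,2]<28] if n=="copper" else q
    r=cv2.minAreaRect(lo[:,:2].astype(np.float32)); print(r)
to(530,-27,28,78.4)
E
```

```text
copper 898 [[-106.8, -51.5, 21.1], [-65.3, -32.6, 24.1], [-11.0, 0.7, 54.6]]
((-59.20024490356445, -24.99490737915039), (98.9161605834961, 55.06835174560547), 1.204957365989685)Traceback (most recent call last):
  File "<stdin>", line 9, in <module>
    return _quantile_unchecked(
        a, q, axis, out, overwrite_input, method, keepdims, weights)
    return _ureduce(a,
                    func=_quantile_ureduce_func,
    ...<5 lines>...
                    overwrite_input=overwrite_input,
                    method=method)
    r = func(a, **kwargs)
    result = _quantile(arr,
                       quantiles=q,
    ...<2 lines>...
                       out=out,
                       weights=wgt)
    slices_having_nans = np.isnan(arr[-1, ...])
                                  ~~~^^^^^^^^^
IndexError: index -1 is out of bounds for axis 0 with size 0
```

View pics/m5.png

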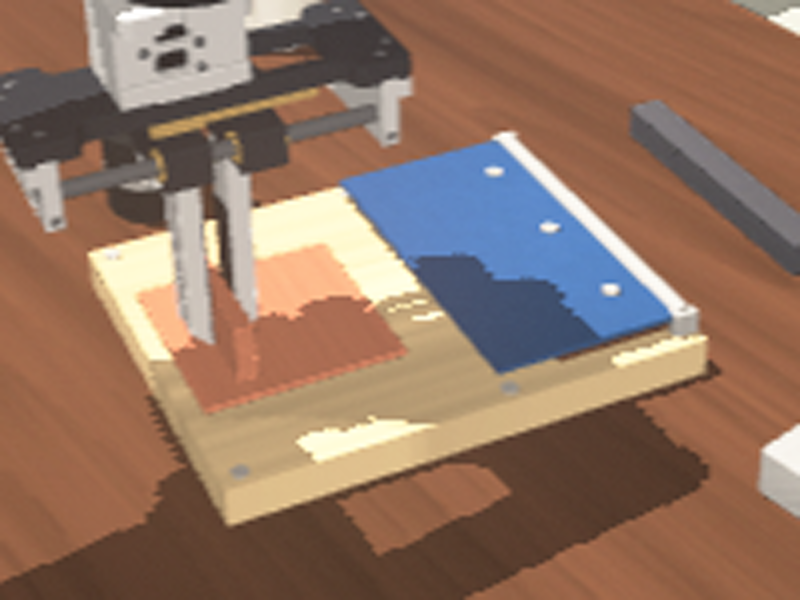

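The flashing lies flat on the board, front edge at crop (335,245)-(407,350), clear of the shingle edge at (342,185)-(500,372). I'll check squareness and lateral centring numerically by fitting edges.

```bash
python3 - <<'E'
from h import *
s=robot.snapshot('side'); c=s["color"]; h=cv2.cvtColor(c,cv2.COLOR_RGB2HSV).astype(int)
print("blue px",c[290//1,355],h[290,355],c[250,330],h[250,330])
T=s["T"]
def proj(uv,z):
    d=np.c_[(uv[:,0]-s["cx"])/s["fx"],(uv[:,1]-s["cy"])/s["fy"],np.ones(len(uv))]@T[:3,:3].T
    return (T[:3,3]+d*((z-T[2,3])/d[:,2])[:,None])[:,:2]*1000
v,u=np.mgrid[:480,:640]; roi=(u>220)&(u<405)&(v>225)&(v<335)
cop=roi&((h[...,0]<10)|(h[...,0]>170))&(h[...,1]>120)
blu=roi&(h[...,0]>95)&(h[...,0]<125)&(h[...,1]>120)
def edge(mask,z,r0,r1,side):
    pts=[]
    for r in range(r0,r1):
        k=np.flatnonzero(mask[r]); 
        if len(k): pts.append((k.max()+.5 if side else k.min()-.5,r))
    q=proj(np.array(pts,float),z); 
    for _ in range(3):
        vx,vy,x0,y0=cv2.fitLine(q.astype(np.float32),cv2.DIST_HUBER,0,.01,.01).ravel()
        e=abs((q[:,0]-x0)*vy-(q[:,1]-y0)*vx); q=q[e<2.5]
    return round(np.degrees(np.arctan2(vy,vx))%180-90,2),np.round([x0,y0],1),len(q),np.round([q.min(0),q.max(0)],1).tolist()
print("copper front",edge(cop,.024,263,287,1))
print("copper rear ",edge(cop,.024,275,301,0))
print("blue front  ",edge(blu,.031,248,292,0))
# sides: lower boundary per column
def low(mask,z,c0,c1):
    pts=[(cc,np.flatnonzero(mask[:,cc]).max()+.5) for cc in range(c0,c1) if mask[:,cc].any()]
    q=proj(np.array(pts,float),z)
    vx,vy,x0,y0=cv2.fitLine(q.astype(np.float32),cv2.DIST_HUBER,0,.01,.01).ravel()
    return round(np.degrees(np.arctan2(vy,vx)),2),np.round([x0,y0],1)
print("copper right side",low(cop,.020,274,320)); print("blue right side",low(blu,.028,348,384))
E
```

```text
blue px [123 124 121] [ 40   6 124] [ 96 136 197] [108 131 197]
copper front (np.float32(40.82), array([520. , -15.4], dtype=float32), 2, [[497.7, -41.2], [542.2, 10.4]])
copper rear  (np.float32(-42.17), array([464.1, -15.4], dtype=float32), 4, [[443.5, -38.5], [484.7, 7.8]])
blue front   (np.float32(11.4), array([597. , -58.6], dtype=float32), 9, [[583.3, -121.4], [609.3, 10.1]])
copper right side (np.float32(-11.63), array([489.2, -68.2], dtype=float32))
blue right side (np.float32(-85.89), array([ 614.4, -105.4], dtype=float32))
```

arm_command(
  targets=[0, 0, 0, 0, 3, 0, 1, 0, 0, 0, 0, 8, 0, 1, 0, 0, 0, 0, 14, 0, 1, 0, 0, 0, 0, 20, 0, 1, 0, 0, 0, 0, 26, 0, 1, 0, 0, 0, 0, 32, 0, 1, 0, 0, 0, 0, 38, 0, 1, 0, 0, 0, 0, 44, 0, 1, 0, 0, 0, 0, 48, 0, 1, 0, 0, 0, 0, 50, 0, 1, 0, 0, 0, 0, 50, 0, 1],
)

```text
time: 15.9
tool_pos: [0.5222, -0.0241, 0.0269]
ee_rot: [3.14, -0.001, 1.368]
wrist_force: [-3.1, 0.3, 6.3]
width: 0.0099
finger_force: 30.0
```

arm_command(
  targets=[0, 0, 0, 0, 2, 0, 1, 0, 0, 0, 0, 4, 0, 1, 0, 0, 0, 0, 6, 0, 1, 0, 0, 0, 0, 8, 0, 1, 0, 0, 0, 0, 9, 0, 1, 0, 0, 0, 0, 10, 0, 1, 0, 0, 0, 0, 10, 0, 1],
)

```text
time: 16.6
tool_pos: [0.5316, -0.026, 0.0269]
ee_rot: [3.141, -0.001, 1.368]
wrist_force: [-4.6, 1.8, 6.3]
width: 0.0096
finger_force: 30.0
```

arm_command(
  targets=[0, 0, 0, 0, 1, 0, 1, 0, 0, 0, 0, 2, 0, 1, 0, 0, 0, 0, 3, 0, 1, 0, 0, 0, 0, 3, 0, 1],
)

```text
time: 17.0
tool_pos: [0.533, -0.0263, 0.0269]
ee_rot: [-3.139, -0.0, 1.368]
wrist_force: [-8.7, 1.8, 10.6]
width: 0.0096
finger_force: 30.0
```

arm_command(
  targets=[0, 0, 0, 0, 1, 1, 1, 0, 0, 0, 0, 2, 2, 1, 0, 0, 0, 0, 2, 3, 1, 0, 0, 0, 0, 2, 3, 1],
)

```text
time: 17.4
tool_pos: [0.5329, -0.0262, 0.0268]
ee_rot: [-3.135, -0.0, 1.368]
wrist_force: [-20.9, 2.9, 26.6]
width: 0.0098
finger_force: 30.0
```

```bash
python3 - <<'E'
from h import *
s,P=snap('side'); c=s["color"]
cv2.imwrite('pics/m6.png',cv2.resize(c[200:350,220:420,::-1],None,fx=4,fy=4,interpolation=cv2.INTER_CUBIC))
v,u=np.mgrid[:480,:640]
m=(u>330)&(u<375)&(v>255)&(v<285); print("shingle z front zone",np.round(np.nanpercentile(P[m][:,2]*1000,[5,50,95]),1))
a=np.radians(-11.6);Rb=np.array([[np.cos(a),-np.sin(a)],[np.sin(a),np.cos(a)]])
o=robot.get_obs(); print("rib in board",((o["tool_pos"][:2]*1000-[555.7,-31.3])@Rb).round(1)); to(533,-26.3,27,78.4)
# shingle tilt: plane fit in board x
B=P*1000; B[...,:2]=(B[...,:2]-[555.7,-31.3])@Rb
k=(B[...,0]>18)&(B[...,0]<100)&(abs(B[...,1])<85)&(B[...,2]>24)&(B[...,2]<45)
q=B[k]; f=np.polyfit(q[:,0],q[:,2],1); print("lap slope rad",round(-f[0],4),"z at front",round(np.polyval(f,15),1),len(q))
B0=np.load("side.npy")*1000; B0[...,:2]=(B0[...,:2]-[555.7,-31.3])@Rb
k=(B0[...,0]>18)&(B0[...,0]<100)&(abs(B0[...,1])<85)&(B0[...,2]>24)&(B0[...,2]<45)
q=B0[k]; f=np.polyfit(q[:,0],q[:,2],1); print("before",round(-f[0],4),round(np.polyval(f,15),1))
E
```

```text
shingle z front zone [28.9 30.9 32.6]
rib in board [-23.3   0.4]
t 17.45 turn [-0.4 -0.   0. ] shift [-0.1  0.1 -0.2] | tcp [533.  -26.2  26.8] [-179.6   -0.    78.4] F [-20.6   2.2  25.3] w 9.8 30.0
lap slope rad -0.0034 z at front 30.7 1942
before -0.0019 30.8
```

View pics/m6.png

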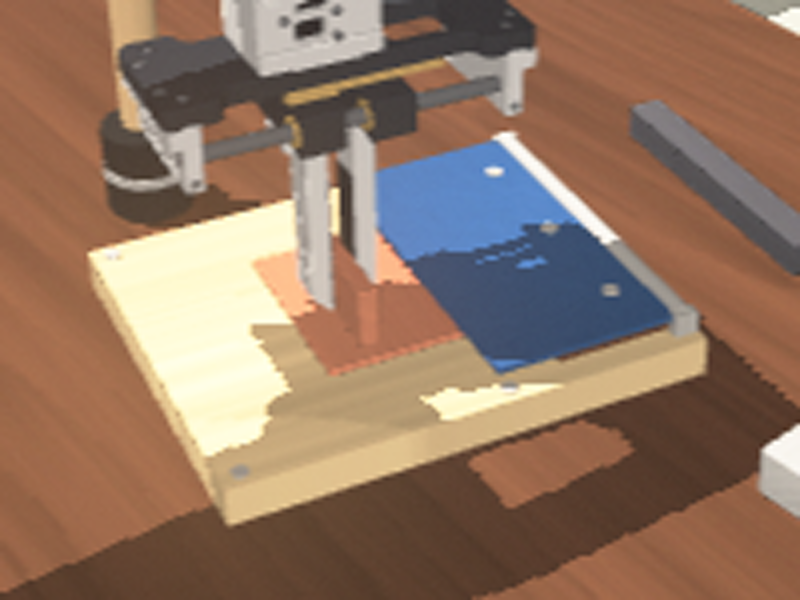

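arm_command(
  targets=[0, 0, 0, 0, -1, 0, 1, 0, 0, 0, 0, -2, 0, 1, 0, 0, 0, 0, -2, 0, 1, 0, 0, 0, 0, -2, 0, 1],
)

```text
time: 17.85
tool_pos: [0.533, -0.0263, 0.0269]
ee_rot: [-3.14, -0.0, 1.368]
wrist_force: [-14.9, 2.3, 21.4]
width: 0.0099
finger_force: 30.0
```

```bash
python3 -c "
from h import *
to(533,-26.3,27,78.4)"
```

```text
t 17.85 turn [-0.1 -0.  -0. ] shift [-0.   0.  -0.1] | tcp [533.  -26.3  26.9] [-179.9   -0.    78.4] F [-14.9   2.3  21.4] w 9.9 30.0
```

```bash
python3 -c "
from bench import robot
print(robot.close_job())"
```

```text
the job is handed in; nothing more can be done
None
```

The job is handed in at about 18 s: the pin is flush, the mallet stands upright beside the board, and the flashing is butted against the stop, square and centred under the flat shingle, still gripped and pressed down at about 20 N.

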